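# Right the hook stand and hang the small bin on it

## Robot

A 6-joint arm with a two-finger parallel gripper is mounted at the origin on the work surface; the furniture and walls round the work are solid. World frame = base frame: x ahead of the robot, y to its left, z up, the work surface at z = 0. Lengths are in m, angles in rad, forces in N, time in s.
With the tool pointing down it reaches from about 0.4 to 0.825 m from the base axis. Payload 7 kg.
Tool frame: the origin (TCP) lies at the very end of the fingers, on their centre line; the grasp point (between the pads) lies 19 mm behind it; z points along the fingers, y is the direction in which the jaws open and shut (so a half turn about z gives the same grasp; the last joint's range is limited). The gripper opens to 88 mm and grips with 3 to 60 N. Pads are 19 mm wide; open, the fingers measure 130 mm over their backs; the gripper's body (78 mm by 193 mm) begins 47 mm behind the grasp point.
Start: joints at [-0.977, 0.359, 0.012, 0, -1.224, -0.288], TCP at [0.203, -0.644, 0.227] pointing down, gripper open.
Joint ranges: [-3.07, 3.07], [-1.43, 2.12], [-1.02, 1.25], [-3.03, 1.67], [-3.05, -0], [-3.03, 3.03]. Speed limits (rad/s): [2.39, 2.39, 3.01, 3.14, 3.14, 3.14].

## Interface

Orientations are given as [roll, pitch, yaw] about the fixed x, y, z axes, in that order (R = Rz(yaw) Ry(pitch) Rx(roll)).
In Python, from station import arm gives the robot as it stands.
- The arm moves only by the shell command python3 -m inch 'ROWS' [FORCE]. ROWS is text: rows parted by semicolons, each of 7 numbers parted by spaces: the closure, from 0 (fully open) to 1 (shut), then the shift along the tool's x, y, z each as a share of 300 mm, from -1 to 1, then the turn, a rotation vector about the tool's x, y, z each as a share of 60 degrees, from -1 to 1. In form: grip tx ty tz rx ry rz; .... A call has 1 to 12 rows; each row is the pose to reach, as a shift and turn from the pose commanded when the call began, along the tool's axes at that moment; what a row does not reach only later rows make up. A row lasts 1/10 s, in which the tool goes at most 50 mm and 8.59 degrees, less where a joint would pass 70% of its speed; a pose out of reach is approached as far as the arm can. A call with a number of a shift or a turn outside -1 to 1 is refused whole. A call with a gripper value outside its range is refused whole. The fingers move at their own pace and stop on an object; FORCE is the grip in N (left out, the last holds). Time passes only in rows, so rows that repeat a pose let the fingers close. It gives the time, the measured TCP pose, the force and the opening at its end, in the units of the state.
- arm.get_state(): the state, without advancing time (a new reading comes with each control period).
- arm.grab_frame(name): name is "scene" or "top" or "wrist"; returns a dict with "img" (420x560x3 uint8, red, green, blue), "range_z" (420x560 float32, m along the optical axis (not along the pixel's ray), 0 where there is no reading), "fx", "fy", "cx", "cy" (pixels), "extrinsics" (4x4, takes a point from world to camera coordinates); the wrist camera has in their place "tool_from_camera" (4x4, takes a point from camera to tool coordinates, whose origin is the TCP and whose axes are the flange's). Camera axes: x right, y up, looking along -z (the intrinsics and any distortion apply to the point x, -y, -z); pixel columns grow to the right and rows downward; lengths in m; the calibration is good to about 2 mm. A picture is of the moment at which its call begins: read the wrist's pose just before it.
- arm.job_done(): hands the job in, once; it reports no verdict.
The state is a dict: "t": time; "q": joint angles; "qd": joint speeds; "joint_efforts": joint torques, N m; "eef_pos": TCP position; "ee_rot": TCP orientation; "force": force on the tool from outside, world axes, zero at the start; "moment": the same for the moment, N m; "width": finger opening in m.
Only numpy, scipy, OpenCV 4.12 (cv2) and the standard library are available. Lean on these libraries where they do the work, as an engineer would, in place of code of your own. Each camera call takes 0.05 s, during which the arm holds its last target.

## Task

The hook stand on the packing bench has been knocked over. Stand it upright on its foot and let go of it, then hang the blue bin by the middle of its wire handle on the stand's hook, so that it hangs freely and nearly level. Leave the other things on the bench where they are.

Things in the scene. Friction and masses are not known exactly. Their poses are not given: they have to be found in the camera images.
- stand: Loose hook stand, 0.8 kg, mostly in its foot: dark plate 160 (x) x 110 (y) x 12 mm. Origin: centre of the foot's underside; z points up the post (14 mm thick, at x=+60, y=0 mm), which ends in a red ball. At the start it lies on its -y side: the foot stands on edge, one long edge of it and the ball on the table; the post slopes down to the ball by 0.2 rad, the hook lies level.
- seat (a point): Where the handle's wire has to lie: top of the lowest part of the hook, at (-28, 0, 170) mm in the stand's frame, axes as the stand's. The hook is a 10 mm steel wire that leaves the post at z=178 mm, reaches over the foot in the stand's -x direction and is lowest at x=-20 to -40 mm; it is open above.
- hook_end (a point): Centre of the red 14 mm tip of the hook's upturned end, at (-60, 0, 181) mm in the stand's frame; its top is at z=188 mm. The handle's wire must pass over it while the bin's rim passes under the hook.
- knob (a point): Centre of the stand's red ball, 32 mm diameter, a good place to grip; at (60, 0, 205) mm in the stand's frame.
- bin: Loose open blue plastic bin, 0.22 kg, 96 (x) x 156 (y) x 45 mm high, upright on the table, with a fixed handle of 8 mm steel wire standing over it: legs at y=-72 and +72 mm, straight top along y from -59 to +59 mm at x=0, z=105 mm (wire centre). Origin: centre of the bin's underside, z up.
- handle (a point): Middle of the handle's top, on the wire's centre line, (0, 0, 105) mm in the bin's frame. The hook belongs under this point.
- parcel: Brown cardboard parcel 70 x 102 x 57 mm lying on the table, bystander; origin at the centre of its underside.
- tape: Roll of brown parcel tape, 110 mm diameter, 48 mm high, lying flat, bystander; origin at the centre of its underside.
- stamp: Red and black office stamp 40 x 71 x 78 mm, standing on the table, bystander; origin at the centre of its underside.
- carton_stk: Upper brown carton (183 x 217 x 128 mm) of a fixed stack of two on the right; origin at the centre of its underside, 170 mm over the table. A white mailer bag, as hard as the rest, lies on it and sticks out up to 40 mm over its sides, its top about 350 mm over the table: rise above it before passing.

How it is judged:
On the way:
1. the hook stand stands upright on its foot on the table, let go and at rest, while the bin does not touch it (angle between stand's own z axis and vertical below 0.08 rad and height (world z) of stand below 0.008 m and linear speed of stand below 0.03 m/s and contact force between each of the fingers, bin and stand below 0.1 N), for 0.2 s.
At the end, for the whole second after the job is handed in: Stand upright within 0.08 rad, foot on the table; the handle's middle lies on the hook between post and upturned end, at most 35 mm to either side of the wire; the bin tilts less than 0.4 rad, hangs clear of table and foot; both at rest (angle between stand's own z axis and vertical below 0.08 rad and height (world z) of stand below 0.008 m and x of handle in the frame of seat between -0.025 and 0.07 m and y of handle in the frame of seat between -0.035 and 0.035 m and z of handle in the frame of seat between -0.012 and 0.025 m and angle between bin's own z axis and vertical below 0.4 rad and height (world z) of bin above 0.045 m and contact force between bin and stand above 1 N and linear speed of bin below 0.05 m/s and linear speed of stand below 0.02 m/s); the robot touches nothing.
It fails at once if a bystander (parcel, tape roll or stamp) is moved more than 30 mm (distance of any of parcel, tape, stamp from where it was at the start of the episode above 0.03 m).
It also fails if it takes over 66 s, if anything falls off the work surface, if the arm or the gripper's body presses on something with over 40 N, if the wrist force passes 120 N, or if a joint passes its speed limit or range.

## Working session

There is one attempt and no reset: what is moved stays moved. The work goes in short steps, Python scripts to look and compute and a shell command to move; the robot and the scene stay as the last step left them, time stands still between calls to the robot, and variables do not carry over. Pictures are saved under pics/ and viewed, and the job is handed in when it is done.

```bash
mkdir -p pics; ls; python3 - <<'E'
from station import arm
import cv2
s=arm.get_state();print(s)
for n in ["scene","top","wrist"]:
    f=arm.grab_frame(n); cv2.imwrite(f"pics/{n}0.png",f["img"][:,:,::-1]); print(n,f["fx"],f["fy"],f["cx"],f["cy"],[k for k in f]); print(f.get("extrinsics",f.get("tool_from_camera")).round(4) if True else 0, (f["range_z"]>0).mean())
E
```

```text
pics
{'t': 0.0, 'q': array([-9.76889988e-01,  3.59405020e-01,  1.10741828e-02, -3.23459483e-04,
       -1.22409551e+00, -2.88092873e-01]), 'qd': array([ 5.82038733e-05, -1.69467850e-05,  1.26943566e-03,  1.02135540e-03,
       -9.92417844e-04, -1.82304136e-04]), 'joint_efforts': array([-4.32962734e-04, -5.82717025e+01,  2.93055689e+01,  6.99732721e+00,
        6.94759452e-03, -1.13790884e-04]), 'eef_pos': array([ 0.20304169, -0.64323852,  0.22562244]), 'ee_rot': array([ 3.13994341e+00, -1.71629996e-04, -2.83588920e+00]), 'force': array([ 0.09073305, -0.42058408, -0.14739525]), 'moment': array([ 0.02553061, -0.00143605,  0.0095482 ]), 'width': 0.08741799066521089}
scene 499.1242794442936 499.1242794442936 279.06672278042214 206.63901652816585 ['img', 'range_z', 'fx', 'fy', 'cx', 'cy', 'extrinsics']
[[-0.6811 -0.7318 -0.026   0.3414]
 [ 0.2707 -0.2846  0.9196 -0.3258]
 [-0.6803  0.6193  0.392  -0.9701]
 [ 0.      0.      0.      1.    ]] 0.9627721088435374
top 431.0080269026081 431.0080269026081 284.2402189730452 211.45629746837847 ['img', 'range_z', 'fx', 'fy', 'cx', 'cy', 'extrinsics']
[[ 0.0255 -0.9995  0.0168 -0.1136]
 [ 0.9976  0.0265  0.0633 -0.6189]
 [-0.0637  0.0151  0.9979 -1.173 ]
 [ 0.      0.      0.      1.    ]] 0.9958715986394557
wrist 297.84030480605276 297.84030480605276 282.2091072666036 212.34406430228353 ['img', 'range_z', 'fx', 'fy', 'cx', 'cy', 'tool_from_camera']
[[ 1.000e-04  9.562e-01  2.926e-01  7.950e-02]
 [ 1.000e+00  0.000e+00 -5.000e-04 -1.100e-03]
 [-5.000e-04  2.926e-01 -9.562e-01 -1.580e-01]
 [ 0.000e+00  0.000e+00  0.000e+00  1.000e+00]] 0.9960969387755102
```

View pics/scene0.png

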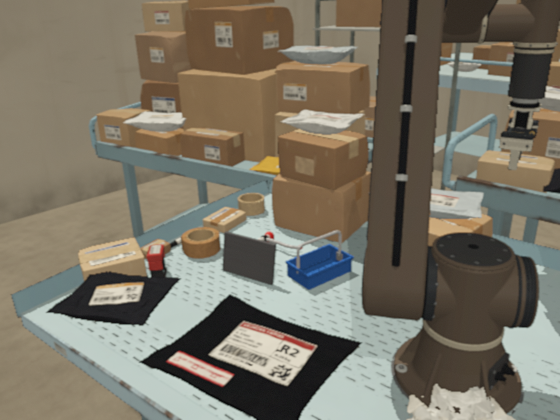

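View pics/top0.png

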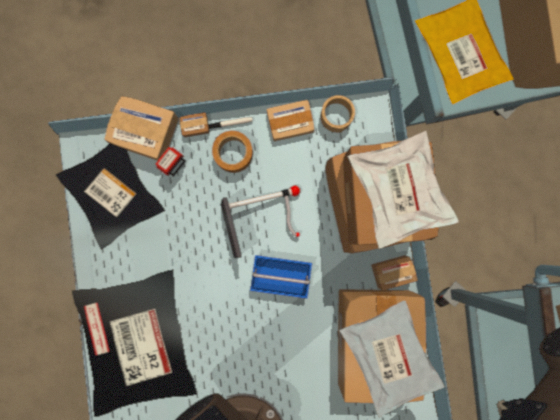

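View pics/wrist0.png

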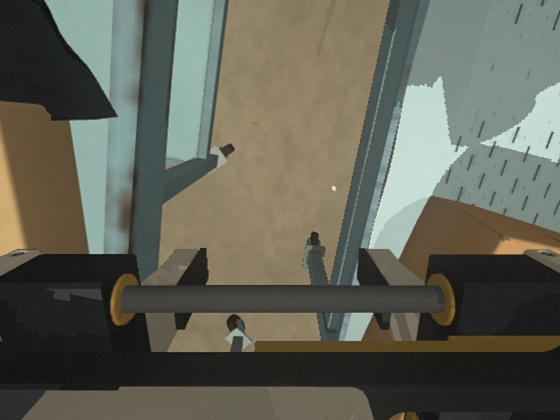

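The top view shows the foot's dark edge at (225–238, 200–255), the ball at (295,190), the hook tip at (297,234), the blue bin at (281,277), the tape roll at (232,151), and the carton stacks at right. Measuring now.

```bash
cat > h.py <<'E'
from station import arm
import numpy as np, cv2
def frame(n):
    s=arm.get_state(); f=arm.grab_frame(n); d=f["range_z"]; v,u=np.mgrid[0:420,0:560]
    c=np.stack([(u-f["cx"])/f["fx"]*d,-(v-f["cy"])/f["fy"]*d,-d,np.ones_like(d)],-1)
    if "extrinsics" in f: M=np.linalg.inv(f["extrinsics"])
    else:
        from scipy.spatial.transform import Rotation as R
        T=np.eye(4);T[:3,:3]=R.from_euler('xyz',s["ee_rot"]).as_matrix();T[:3,3]=s["eef_pos"];M=T@f["tool_from_camera"]
    f["M"]=M; P=(c@M.T)[...,:3]; P[d<=0]=np.nan
    return f,P,s
def hsv(f): return cv2.cvtColor(f["img"],cv2.COLOR_RGB2HSV).astype(int)
def red(f):
    h=hsv(f); return ((h[...,0]<8)|(h[...,0]>172))&(h[...,1]>150)&(h[...,2]>80)
def blue(f):
    h=hsv(f); return (abs(h[...,0]-112)<12)&(h[...,1]>150)
def blobs(m,amin=4):
    n,l,st,c=cv2.connectedComponentsWithStats(m.astype(np.uint8),connectivity=8)
    return [(l==i,st[i],c[i]) for i in range(1,n) if st[i][4]>=amin]
E
python3 - <<'E'
from h import *
np.set_printoptions(precision=4,suppress=True)
for n in ["top","scene"]:
    f,P,s=frame(n)
    cc=f["M"][:3,3]
    print(n,cc)
    for nm,m in (("red",red(f)),("blue",blue(f))):
        for l,st,c in blobs(m,12):
            p=P[l];print(nm,st,c,np.nanmedian(p,0),np.nanmax(p,0),np.nanmin(p,0))
    sub=P[(P[...,2]<0.3)&(P[...,2]>0.012)&(P[...,0]>.3)&(P[...,0]<1.1)&(abs(P[...,1])<.7)]
    h=hsv(f)
    dark=(h[...,2]<90)&(h[...,1]<80)&(P[...,2]>0.015)&(P[...,2]<0.14)&(P[...,0]>.3)&(P[...,0]<.9)&(abs(P[...,1])<.25)
    for l,st,c in blobs(dark,20):
        p=P[l];print("dark",st,c,np.nanmedian(p,0),np.nanmax(p,0),np.nanmin(p,0))
        r=cv2.minAreaRect(p[:,:2].astype(np.float32));print(r)
E
python3 - <<'E'
import cv2
a=cv2.imread('pics/top0.png')[170:310,200:340];cv2.imwrite('pics/topc.png',cv2.resize(a,None,fx=4,fy=4,interpolation=cv2.INTER_CUBIC))
a=cv2.imread('pics/scene0.png')[210:310,200:370];cv2.imwrite('pics/scenec.png',cv2.resize(a,None,fx=4,fy=4,interpolation=cv2.INTER_CUBIC))
E
```

```text
top [ 0.5456 -0.0795  1.2116]
red [479  55   7  13  23] [481.8696  61.0435] [ 1.0615 -0.6451  0.0327] [ 1.0804 -0.6358  0.0369] [ 1.0441 -0.6545  0.0289]
red [156 147  26  27 178] [168.882  160.1517] [0.7467 0.2107 0.0766] [0.7951 0.249  0.0826] [0.7134 0.1841 0.0092]
red [291 186   9  10  68] [294.8529 190.3676] [ 0.6807 -0.1253  0.0289] [ 0.6928 -0.1144  0.0356] [ 0.6678 -0.1368  0.0193]
red [413 187   5  22  28] [415.     197.0357] [ 0.6383 -0.3569  0.3462] [ 0.6571 -0.3515  0.3497] [ 0.6152 -0.3626  0.3411]
red [103 327   7  24  33] [105.9091 338.697 ] [0.2752 0.3595 0.0619] [0.3043 0.3684 0.0662] [0.245  0.3501 0.0576]
red [ 90 332   5  17  24] [ 91.8333 340.125 ] [0.2714 0.3954 0.0621] [0.2908 0.4013 0.067 ] [0.2489 0.3873 0.0561]
red [159 348  10  24 103] [163.6602 359.2136] [0.2265 0.2065 0.0635] [0.2548 0.2199 0.0677] [0.1947 0.1941 0.057 ]
red [404 359   6  15  26] [406.8077 365.9231] [ 0.2562 -0.3917  0.1849] [ 0.2721 -0.3853  0.1883] [ 0.2395 -0.3977  0.1806]
blue [254 256  57  23 901] [281.7503 267.3751] [ 0.4666 -0.095   0.0035] [ 0.4981 -0.0196  0.0503] [ 0.4377 -0.170
[... 2559 characters left out ...]
91522), 16.908823013305664)
dark [151 269  13   8  64] [157.1094 272.7344] [0.7239 0.23   0.0228] [0.7382 0.2427 0.0307] [0.7133 0.2128 0.0155]
((0.7247671484947205, 0.2295052856206894), (0.03188393637537956, 0.011939617805182934), 58.642982482910156)
dark [165 277  14   7  44] [172.5    279.3409] [0.6226 0.2426 0.0524] [0.6489 0.2496 0.0553] [0.6042 0.2309 0.0493]
((0.6267933249473572, 0.24030457437038422), (0.04472767934203148, 0.01862736977636814), 2.207374334335327)
dark [ 215  295   67   33 1019] [244.7321 312.5388] [0.3809 0.2121 0.0621] [0.4573 0.2499 0.0677] [0.3    0.1764 0.0549]
((0.3754367232322693, 0.21739192306995392), (0.1578889787197113, 0.06791844218969345), 6.21787166595459)
```

View pics/topc.png

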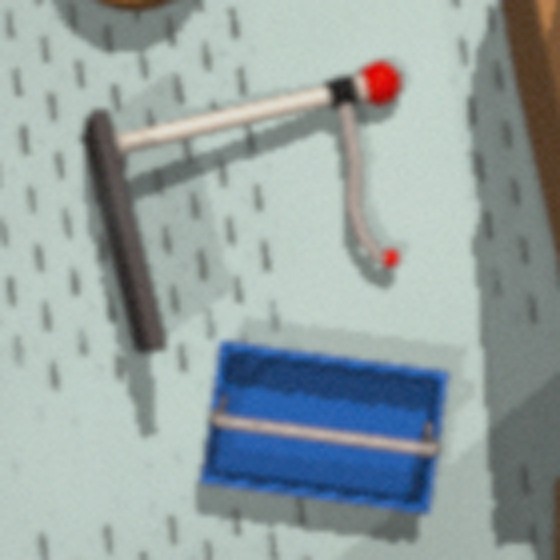

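View pics/scenec.png

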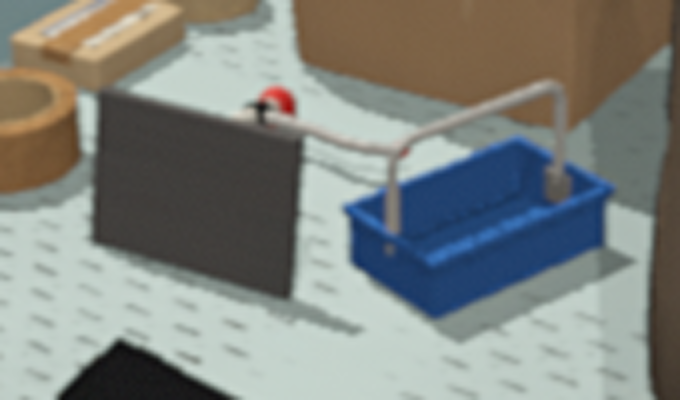

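```bash
cat >> h.py <<'E'
def ray(f,u,v,z):
    M=f["M"]; d=M[:3,:3]@np.array([(u-f["cx"])/f["fx"],-(v-f["cy"])/f["fy"],-1]); o=M[:3,3]
    return o+d*(z-o[2])/d[2]
def rayl(f,u,v):
    M=f["M"]; d=M[:3,:3]@np.array([(u-f["cx"])/f["fx"],-(v-f["cy"])/f["fy"],-1]); return M[:3,3],d/np.linalg.norm(d)
def rel(p,yaw=None):
    """p world target TCP -> shift in tool axes / .3, from current state"""
    from scipy.spatial.transform import Rotation as R
    s=arm.get_state(); Rm=R.from_euler('xyz',s["ee_rot"]).as_matrix()
    print("shift/0.3",(Rm.T@(np.array(p)-s["eef_pos"])/.3).round(4))
    if yaw is not None:
        dy=(yaw-s["ee_rot"][2]+np.pi)%(2*np.pi)-np.pi
        print("rz share (tool z)",-dy/np.radians(60)) # tool z down
E
python3 - <<'E'
from h import *
np.set_printoptions(precision=4,suppress=True)
ft,Pt,s=frame("top"); fs,Ps,_=frame("scene")
h=blobs(red(ft),3)
for l,st,c in h:
    if 280<c[0]<310 and 180<c[1]<245: print("top red",st,c,ray(ft,*c,.016),ray(ft,*c,.05),np.nanmedian(Pt[l],0))
for l,st,c in blobs(red(fs),3):
    if 250<c[0]<320 and 225<c[1]<260: print("sc red",st,c,ray(fs,*c,.016),np.nanmedian(Ps[l],0))
# foot direction: fit line on dark points, pca
for f,P in ((ft,Pt),(fs,Ps)):
    hh=hsv(f)
    d=(hh[...,2]<90)&(hh[...,1]<80)&(P[...,2]>0.01)&(P[...,2]<0.125)&(P[...,0]>.46)&(P[...,0]<.68)&(P[...,1]>0)&(P[...,1]<.11)
    b=max(blobs(d),key=lambda b:b[1][4]); p=P[b[0]]
    vx,vy,x0,y0=cv2.fitLine(p[:,:2].astype(np.float32),cv2.DIST_HUBER,0,.001,.001).ravel(); print("foot yaw",np.arctan2(vy,vx),x0,y0, p.min(0),p.max(0))
    t=p[p[:,2]>np.percentile(p[:,2],97)-.01]; print("topedge",cv2.minAreaRect(t[:,:2].astype(np.float32)),t[:,2].max())
# bin : rim rectangle at z~.045 + handle wire points z .09-.12
for n,f,P in (("top",ft,Pt),("sc",fs,Ps)):
    m=blue(f)&(P[...,2]>.036)&(P[...,2]<.056); print(n,"rim",cv2.minAreaRect(P[m][:,:2].astype(np.float32)))
    w=(P[...,2]>.09)&(P[...,2]<.125)&(P[...,0]>.36)&(P[...,0]<.53)&(P[...,1]>-.2)&(P[...,1]<.01)
    p=P[w]; vx,vy,x0,y0=cv2.fitLine(p[:,:2].astype(np.float32),cv2.DIST_HUBER,0,.001,.001).ravel()
    print(n,"wire",len(p),np.median(p,0),p.min(0),p.max(0),"ang",np.arctan2(vy,vx),x0,y0)
E
```

```text
top red [291 186   9  10  66] [294.7727 190.3182] [ 0.6818 -0.1254  0.016 ] [ 0.6779 -0.1241  0.05  ] [ 0.6808 -0.1253  0.0292]
top red [296 233   3   3   7] [297.2857 234.1429] [ 0.5599 -0.1353  0.016 ] [ 0.5595 -0.1337  0.05  ] [ 0.5601 -0.1341  0.0267]
sc red [267 233   6   5  17] [270.3529 234.5882] [ 0.6889 -0.139   0.016 ] [ 0.6706 -0.1237  0.0279]
foot yaw 0.26858833 0.5569009 0.040201843 [0.4929 0.0162 0.0101] [0.6438 0.0767 0.1143]
topedge ((0.5715465545654297, 0.03675059601664543), (0.15260182321071625, 0.011707361787557602), 15.712129592895508) 0.11433021830459511
foot yaw 0.27629346 0.5641118 0.04769755 [0.4884 0.0156 0.0102] [0.6454 0.0809 0.1104]
topedge ((0.5683654546737671, 0.04087301343679428), (0.15655577182769775, 0.012697074562311172), 15.880244255065918) 0.11035361879107464
top rim ((0.44492384791374207, -0.09193769842386246), (0.15097299218177795, 0.09280095994472504), 83.18197631835938)
top wire 185 [ 0.4456 -0.0923  0.1074] [ 0.4343 -0.1672  0.0936] [ 0.4564 -0.0177  0.1137] ang 1.4574904 0.4469303 -0.07932919
sc rim ((0.4429926574230194, -0.0922035202383995), (0.15614107251167297, 0.10100658982992172), 83.97260284423828)
sc wire 166 [ 0.4433 -0.0816  0.1074] [ 0.4336 -0.1678  0.0902] [0.4997 0.0095 0.1126] ang 1.4635805 0.44311765 -0.09049488
```

Stand yaw ≈0.275, with the ball at (0.682,-0.125) and the hook tip consistent with that; bin centre (0.444,-0.092), yaw ≈-0.11. Rising first, then crossing over the stack.

```bash
python3 -m inch '0 0 0 -0.75 0 0 0;0 0 0 -0.75 0 0 0;0 0 0 -0.75 0 0 0;0 0 0 -0.75 0 0 0;0 0 0 -0.75 0 0 0;0 -1 0.57 -0.75 0 0 -0.7;0 -1 0.57 -0.75 0 0 -0.7;0 -1 0.57 -0.75 0 0 -0.7;0 -1 0.57 -0.75 0 0 -0.7;0 -1 0.57 -0.75 0 0 -0.7;0 -1 0.57 -0.75 0 0 -0.7;0 -1 0.57 -0.75 0 0 -0.7' 30
python3 -c "
from h import *
rel([.6818,-.1254,.20],-1.296)"
```

```text
t: 1.55
eef_pos: [0.4389, -0.3883, 0.4519]
ee_rot: [-3.141, 0.0, -2.102]
force: [1.5, -1.0, 0.0]
width: 0.0876
shift/0.3 [-1.1656 -0.2536  0.84  ]
rz share (tool z) -0.7696701346645785
```

```bash
python3 -m inch '0 -1 -0.25 0 0 0 -0.77;0 -1 -0.25 0 0 0 -0.77;0 -1 -0.25 0 0 0 -0.77;0 -1 -0.25 0 0 0 -0.77;0 -1 -0.25 0 0 0 -0.77;0 -1 -0.25 0 0 0 -0.77;0 -1 -0.25 0.5 0 0 -0.77;0 -1 -0.25 0.5 0 0 -0.77;0 -1 -0.25 0.5 0 0 -0.77;0 -1 -0.25 0.5 0 0 -0.77'
python3 - <<'E'
from h import *
np.set_printoptions(precision=4,suppress=True)
rel([.6818,-.1254,.15],-1.296)
f,P,s=frame("wrist");cv2.imwrite("pics/w1.png",f["img"][:,:,::-1])
for l,st,c in blobs(red(f),12): print(st,c,ray(f,*c,.016),np.nanmedian(P[l],0))
E
```

```text
t: 2.55
eef_pos: [0.651, -0.1684, 0.2933]
ee_rot: [3.129, 0.006, -1.296]
force: [0.3, 0.1, -0.7]
width: 0.0878
shift/0.3 [-0.1075 -0.1435  0.4765]
rz share (tool z) -0.0003639358227404469
[243 189  19  18 267] [252.0037 197.5506] [ 0.683  -0.1272  0.016 ] [ 0.6829 -0.1305  0.0283]
[329 210   7   7  40] [332.3   213.075] [ 0.5586 -0.1363  0.016 ] [ 0.5612 -0.1386  0.0254]
```

View pics/w1.png

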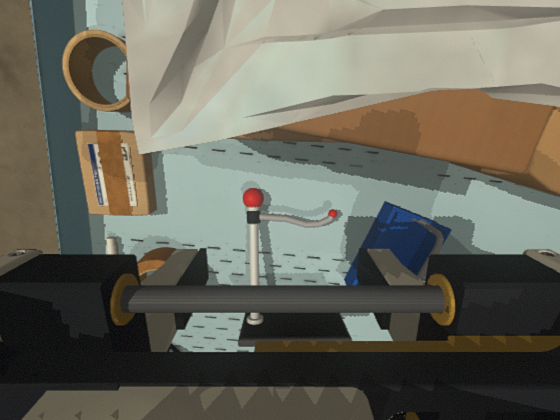

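```bash
python3 - <<'E'
from h import *
np.set_printoptions(precision=3,suppress=True)
for n in ("top","scene"):
    f,P,s=frame(n)
    for x0 in np.arange(.5,.86,.05):
        m=(P[...,0]>x0)&(P[...,0]<x0+.05)&(P[...,1]<-.12)&(P[...,1]>-.4)
        r=[]
        for z0,z1 in ((.05,.17),(.17,.3),(.3,.4)):
            q=P[m&(P[...,2]>z0)&(P[...,2]<z1)]; r.append(np.sort(q[:,1])[-3:].min() if len(q)>3 else None)
        print(n,x0.round(2),r)
E
```

```text
top 0.5 [np.float64(-0.2563577283706039), np.float64(-0.2507908636156644), np.float64(-0.2831236146732751)]
top 0.55 [np.float64(-0.2513318799181153), np.float64(-0.24854362109288358), np.float64(-0.14528234055087888)]
top 0.6 [np.float64(-0.23252236867632337), np.float64(-0.24092548985629805), np.float64(-0.1411540984394739)]
top 0.65 [None, None, np.float64(-0.2655987068300103)]
top 0.7 [None, None, np.float64(-0.3208421571284552)]
top 0.75 [None, None, np.float64(-0.33236577273954726)]
top 0.8 [None, None, None]
top 0.85 [None, None, None]
scene 0.5 [np.float64(-0.2547358656772678), np.float64(-0.2478520057310747), None]
scene 0.55 [np.float64(-0.24170386275671496), np.float64(-0.2429998313812083), np.float64(-0.1453386694299691)]
scene 0.6 [np.float64(-0.22881892709221863), np.float64(-0.23774275682868173), np.float64(-0.13985304405202725)]
scene 0.65 [np.float64(-0.2159212806148293), np.float64(-0.23465265324753848), np.float64(-0.12058110854609305)]
scene 0.7 [np.float64(-0.20424786945846152), np.float64(-0.23026116717108913), np.float64(-0.12185768226766569)]
scene 0.75 [np.float64(-0.20535318695596705), np.float64(-0.23679288573134083), None]
scene 0.8 [None, None, None]
scene 0.85 [np.float64(-0.19674249507792807), None, None]
```

The stack's edge lies near y≈-0.20, so the camera side of the gripper would be tight. I'll flip the tool half a turn (camera toward +y), staying away from the stack while turning.

```bash
python3 -m inch '0 -0.33 0 -0.2 0 0 0;0 -0.33 0 -0.2 0 0 0;0 -0.33 0 -0.2 0 0 0;0 -0.33 0 -0.2 0 0 1;0 -0.33 0 -0.2 0 0 1;0 -0.33 0 -0.2 0 0 1;0 -0.33 0 -0.2 0 0 1;0 -0.33 0 -0.2 0 0 1;0 -0.33 0 -0.2 0 0 1;0 -0.33 0 -0.2 0 0 1;0 -0.33 0 -0.2 0 0 1' && python3 -m inch '0 0 0 0 0 0 1;0 0 0 0 0 0 1;0 0 0 0 0 0 1;0 0 0 0 0 0 1;0 0 0 0 0 0 1;0 0 0 0 0 0 1;0 0 0 0 0 0 1' && python3 -m inch '0 0 0 0 0 0 1;0 0 0 0 0 0 1;0 0 0 0 0 0 1;0 0 0 0 0 0 1;0 0 0 0 0 0 1;0 0 0 0 0 0 1;0 0 0 0 0 0 1;0 0 0 0 0 0 1;0 0 0 0 0 0 1'
python3 -c "
from h import *
print(arm.get_state()['q'])
rel([.6818,-.1254,.15],1.846)"
```

```text
t: 3.8
eef_pos: [0.6286, -0.075, 0.3648]
ee_rot: [-3.138, 0.003, -2.346]
force: [-0.6, -0.3, 0.2]
width: 0.0877
t: 4.5
eef_pos: [0.6283, -0.0749, 0.3638]
ee_rot: [3.141, 0.003, 2.891]
force: [-0.0, -0.4, 0.7]
width: 0.0877
t: 5.4
eef_pos: [0.6292, -0.0812, 0.3628]
ee_rot: [3.139, -0.007, 1.859]
force: [-0.1, -0.4, -0.2]
width: 0.0876
[ 0.17421312  0.24030416  0.15202139 -0.00730649 -1.48050104 -3.02682763]
shift/0.3 [-0.196   0.1242  0.7084]
rz share (tool z) 0.012540946092843352
```

The flipped wrist is at its joint-6 limit, so I'll turn back and instead lean the gripper's body about 15° toward +y, away from the stack.

```bash
python3 -m inch '0 0 0 0 0 0 -1;0 0 0 0 0 0 -1;0 0 0 0 0 0 -1;0 0 0 0 0 0 -1;0 0 0 0 0 0 -1;0 0 0 0 0 0 -1;0 0 0 0 0 0 -1' && python3 -m inch '0 0 0 0 0 0 -1;0 0 0 0 0 0 -1;0 0 0 0 0 0 -1;0 0 0 0 0 0 -1;0 0 0 0 0 0 -1;0 0 0 0 0 0 -1;0 0 0 0 0 0 -1' && python3 -m inch '0 0 0 0 0 0 -0.98;0 0 0 0 0 0 -0.98;0 0 0 0 0 0 -0.98;0 0 0 0 0 0 -0.98;0 0 0 0 0 0 -0.98;0 0 0 0 0 0 -0.98;0 0 0 0 0 0 -0.98;0 0 0 0 0 0 -0.98' && python3 -m inch '0 0 0 0 0 0.25 0;0 0 0 0 0 0.25 0;0 0 0 0 0 0.25 0'
python3 -c "
from h import *
print(arm.get_state()['q'])
rel([.6818,-.1254,.004])
rel([.6818,-.1254-0.0*.15,.10])"
```

```text
t: 6.1
eef_pos: [0.629, -0.0808, 0.3622]
ee_rot: [3.134, -0.002, 2.912]
force: [-0.5, -0.1, 0.7]
width: 0.0878
t: 6.8
eef_pos: [0.629, -0.0808, 0.3622]
ee_rot: [3.136, 0.005, -2.324]
force: [0.2, 0.9, -0.5]
width: 0.0875
t: 7.6
eef_pos: [0.629, -0.0807, 0.3621]
ee_rot: [-3.14, 0.007, -1.302]
force: [0.1, 0.5, 0.2]
width: 0.0875
t: 7.9
eef_pos: [0.6278, -0.0794, 0.3606]
ee_rot: [3.141, -0.258, -1.305]
force: [-0.7, -0.2, 0.2]
width: 0.0875
[ 0.33494816  0.18707371 -0.05759435  0.26374728 -1.3528201  -0.13016718]
shift/0.3 [-0.1147 -0.1345  1.199 ]
shift/0.3 [-0.033  -0.1342  0.8896]
```

```bash
python3 -m inch '0 -0.02 -0.135 0.3 0 0 0;0 -0.03 -0.135 0.6 0 0 0;0 -0.09 -0.135 0.88 0 0 0;0 -0.11 -0.135 0.9 0 0 0;0 -0.11 -0.135 0.9 0 0 0;0 -0.11 -0.135 0.9 0 0 0;0 -0.11 -0.135 0.9 0 0 0;0 -0.11 -0.135 0.9 0 0 0'
python3 - <<'E'
from h import *
np.set_printoptions(precision=4,suppress=True)
f,P,s=frame("wrist");cv2.imwrite("pics/w2.png",f["img"][:,:,::-1])
for l,st,c in blobs(red(f),12): print(st,c,ray(f,*c,.016),np.nanmedian(P[l],0))
rel([.6826,-.129,.0063],-1.296)
E
```

```text
t: 8.7
eef_pos: [0.6783, -0.1052, 0.0928]
ee_rot: [-3.14, -0.254, -1.308]
force: [-0.7, 0.1, 0.9]
width: 0.0876
[267 201  34  32 900] [283.9333 217.5344] [ 0.6828 -0.1278  0.016 ] [ 0.6833 -0.1284  0.0284]
[423 238  17  15 176] [431.1193 244.6932] [ 0.5573 -0.138   0.016 ] [ 0.5623 -0.138   0.0255]
shift/0.3 [0.0045 0.0106 0.3032]
rz share (tool z) -0.011341902245246937
```

View pics/w2.png

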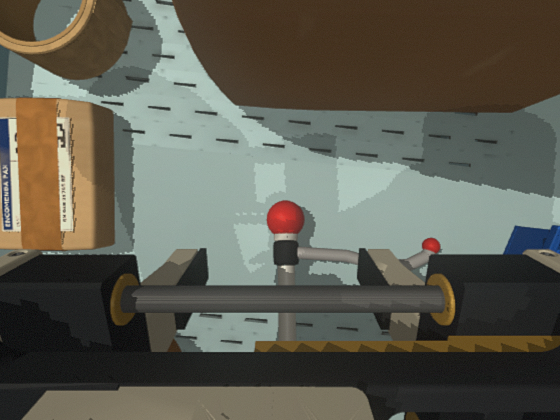

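Ball at (284,217) is centred between the jaws. Descending and gripping.

```bash
python3 -m inch '0 0.004 0.01 0.1 0 0 0;0 0.004 0.01 0.2 0 0 0;0 0.004 0.01 0.26 0 0 0;0 0.004 0.01 0.3 0 0 0;0 0.004 0.01 0.3 0 0 0;0 0.004 0.01 0.3 0 0 0' 25 && python3 -m inch '1 0 0 0 0 0 0;1 0 0 0 0 0 0;1 0 0 0 0 0 0;1 0 0 0 0 0 0;1 0 0 0 0 0 0;1 0 0 0 0 0 0;1 0 0 0 0 0 0;1 0 0 0 0 0 0' 25
```

```text
t: 9.35
eef_pos: [0.6822, -0.1285, 0.0069]
ee_rot: [-3.138, -0.255, -1.307]
force: [-0.2, -0.7, 1.1]
width: 0.088
t: 10.15
eef_pos: [0.6811, -0.1287, 0.0051]
ee_rot: [-3.141, -0.254, -1.306]
force: [0.5, -0.7, -0.0]
width: 0.0305
```

```bash
python3 -m inch '1 0.003 0 -0.04 0 0 0;1 0.006 0 -0.09 0 0 0;1 0.01 0 -0.132 0 0 0;1 0 0 -0.19 0 0 0;1 -0.007 0 -0.25 0 0 0;1 -0.015 0 -0.315 0 0 0;1 -0.015 0 -0.315 0 0 0' 25
python3 - <<'E'
from h import *
f,P,s=frame("scene");cv2.imwrite("pics/s3.png",cv2.resize(f["img"][120:320,180:420,::-1],None,fx=3,fy=3))
print(s['force'],s['moment'],s['width'])
E
```

```text
t: 10.85
eef_pos: [0.6746, -0.1002, 0.0988]
ee_rot: [-3.137, -0.254, -1.306]
force: [1.4, -2.7, 1.8]
width: 0.0303
[ 1.38534864 -2.69283918  1.80278513] [-0.34320371  0.02985374  0.10521153] 0.03032399357550563
```

View pics/s3.png

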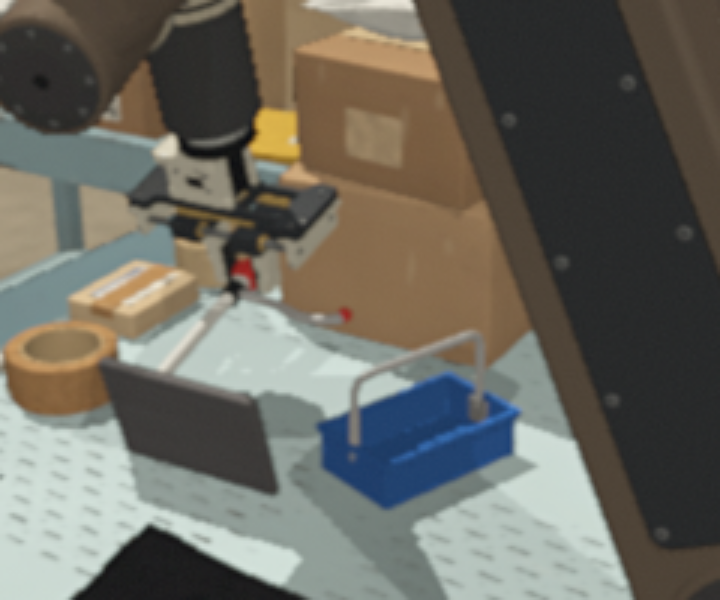

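The ball is gripped at picture (240,270) and the foot is rotating on its edge as planned. Continuing the arc.

```bash
python3 -m inch '1 -0.03 0 -0.08 0 0 0;1 -0.073 0 -0.169 0 0 0;1 -0.125 0 -0.245 0 0 0;1 -0.186 0 -0.316 0 0 0;1 -0.255 0 -0.375 0 0 0;1 -0.333 0 -0.427 0 0 0;1 -0.38 0 -0.45 0 0 0;1 -0.38 0 -0.45 0 0 0' 25
python3 - <<'E'
from h import *
f,P,s=frame("scene");cv2.imwrite("pics/s4.png",cv2.resize(f["img"][120:320,180:420,::-1],None,fx=3,fy=3))
print(s['force'],s['moment'],s['width'])
E
```

```text
t: 11.7
eef_pos: [0.6355, 0.0393, 0.198]
ee_rot: [-3.14, -0.254, -1.304]
force: [-2.6, 0.0, 3.0]
width: 0.0304
[-2.63990693  0.02426445  3.04713397] [ 0.50751097  0.85638379 -0.14363286] 0.030353916595439633
```

View pics/s4.png

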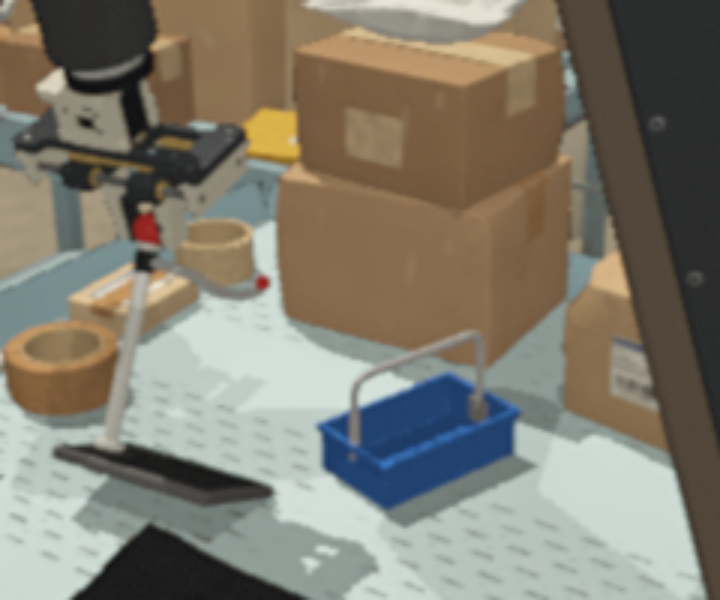

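```bash
python3 -m inch '1 -0.06 0 -0.03 0 0 0;1 -0.125 0 -0.047 0 0 0;1 -0.185 0 -0.06 0 0 0;1 -0.245 0 -0.067 0 0 0;1 -0.29 0 -0.07 0 0 0;1 -0.308 0 -0.07 0 0 0;1 -0.308 0 -0.07 0 0 0;1 -0.308 0 -0.07 0 0 0' 25
python3 - <<'E'
from h import *
f,P,s=frame("scene");cv2.imwrite("pics/s5.png",cv2.resize(f["img"][120:320,150:390,::-1],None,fx=3,fy=3))
print(s['force'],s['moment'],s['width'])
h=hsv(f)
d=(h[...,2]<90)&(h[...,1]<80)&(P[...,2]>-.01)&(P[...,2]<.06)&(P[...,0]>.45)&(P[...,0]<.7)&(P[...,1]>-.02)&(P[...,1]<.22)
for b in blobs(d,50):
    p=P[b[0]]; print(b[1],p.min(0),p.max(0)); A=np.c_[p[:,:2],np.ones(len(p))]; print(np.linalg.lstsq(A,p[:,2],rcond=None)[0], cv2.minAreaRect(p[:,:2].astype(np.float32)))
E
```

```text
t: 12.55
eef_pos: [0.612, 0.129, 0.1955]
ee_rot: [-3.139, -0.255, -1.306]
force: [4.5, -2.5, 2.8]
width: 0.0301
[ 4.45143209 -2.50878196  2.79254953] [-0.45939322 -1.31481929  0.51304898] 0.030101829968206362
[ 197  268   73   35 1334] [0.46477737 0.04867435 0.00072262] [0.6364298  0.18437323 0.02015132]
[ 0.01407037 -0.03462723  0.0104228 ] ((0.5478858947753906, 0.11545956879854202), (0.1566152572631836, 0.10879047960042953), 14.91238021850586)
```

View pics/s5.png

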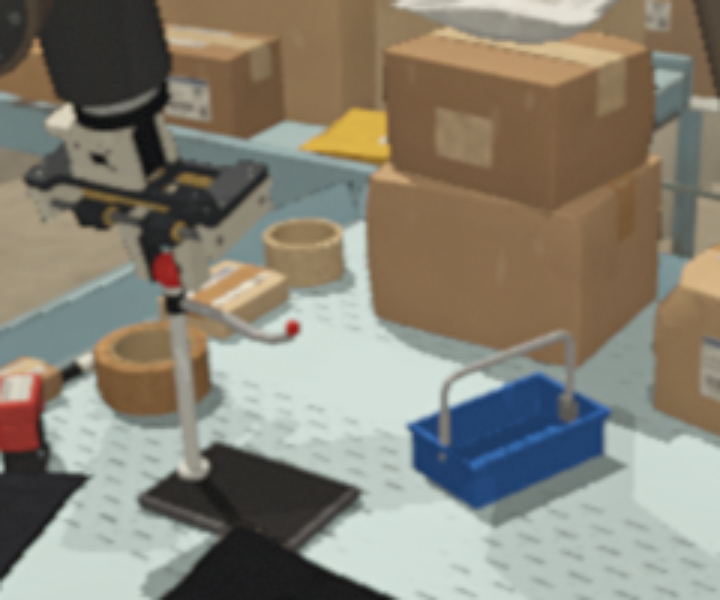

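```bash
python3 -m inch '1 0.012 0 0.003 0 0 0;1 0.024 0 0.006 0 0 0;1 0.024 0 0.006 0 0 0;1 0.024 0 0.006 0 0 0' 25
cat > foot.py <<'E'
from h import *
np.set_printoptions(precision=4,suppress=True)
def run(name=None):
  for n in ("scene","top"):
    f,P,s=frame(n)
    if name and n=="scene":cv2.imwrite(f"pics/{name}.png",cv2.resize(f["img"][120:320,150:390,::-1],None,fx=3,fy=3))
    h=hsv(f)
    d=(h[...,2]<90)&(h[...,1]<80)&(P[...,2]>-.01)&(P[...,2]<.06)&(P[...,0]>.45)&(P[...,0]<.7)&(P[...,1]>-.02)&(P[...,1]<.22)
    for b in blobs(d,300):
        p=P[b[0]]; A=np.c_[p[:,:2],np.ones(len(p))]; q=p
        for _ in range(4):
            A=np.c_[q[:,:2],np.ones(len(q))]; x=np.linalg.lstsq(A,q[:,2],rcond=None)[0]; r=abs(A@x-q[:,2]); q=q[r<max(.002,2*np.median(r))]
        print(n,"slope",x, cv2.minAreaRect(p[:,:2].astype(np.float32)),np.median(p[:,2]))
    for l,st,c in blobs(red(f),4):
        p=np.nanmedian(P[l],0)
        if .4<p[0]<.68 and p[2]>.1: print(n,"red",st,c,p,"ray@.205",ray(f,*c,.205),"ray@.181",ray(f,*c,.181))
  print(s['force'],s['moment'],s['width'])
if __name__=="__main__":
    import sys; run(sys.argv[1] if len(sys.argv)>1 else None)
E
python3 foot.py
```

```text
t: 13.0
eef_pos: [0.6135, 0.1225, 0.195]
ee_rot: [-3.139, -0.253, -1.307]
force: [3.7, 3.9, 1.8]
width: 0.0307
scene slope [ 0.0054 -0.0033  0.0113] ((0.5516670942306519, 0.11340750008821487), (0.16245342791080475, 0.10821066796779633), 15.351290702819824) 0.013912331830100377
scene red [203 204   9  11  70] [206.7286 208.9714] [0.6064 0.1346 0.2116] ray@.205 [0.6193 0.127  0.205 ] ray@.181 [0.6669 0.0957 0.181 ]
scene red [247 227   3   4  10] [248.  228.5] [0.4916 0.1022 0.1854] ray@.205 [0.4593 0.1274 0.205 ] ray@.181 [0.4989 0.0961 0.181 ]
top slope [0.0009 0.0039 0.0119] ((0.5536990165710449, 0.11268636584281921), (0.1578439474105835, 0.10616608709096909), 12.084431648254395) 0.012854251714002674
top red [413 187   5  23  27] [415.1111 197.8889] [ 0.6351 -0.3567  0.3463] ray@.205 [ 0.6501 -0.4023  0.205 ] ray@.181 [ 0.6526 -0.41    0.181 ]
top red [189 201   7  12  55] [192.0545 206.3818] [0.6156 0.1183 0.2168] ray@.205 [0.616  0.1207 0.205 ] ray@.181 [0.6177 0.1255 0.181 ]
top red [183 206   4   7  18] [184.3889 209.2778] [0.6063 0.134  0.2183] ray@.205 [0.6087 0.1383 0.205 ] ray@.181 [0.6103 0.1434 0.181 ]
top red [198 256   7   6  33] [201.2121 258.0909] [0.4936 0.099  0.1854] ray@.205 [0.4965 0.0949 0.205 ] ray@.181 [0.4953 0.099  0.181 ]
[3.4482 3.4993 3.2949] [ 1.7725 -0.9931  0.3248] 0.030849165135884447
```

Foot level. Releasing and backing off along the tool axis.

```bash
python3 -m inch '0.6 0 0 0 0 0 0;0.5 0 0 0 0 0 0;0.3 0 0 0 0 0 0;0 0 0 0 0 0 0;0 0 0 0 0 0 0;0 0 0 0 0 0 0' && python3 -m inch '0 0 0 -0.1 0 0 0;0 0 0 -0.2 0 0 0;0 0 0 -0.3 0 0 0;0 0 0 -0.4 0 0 0;0 0 0 -0.4 0 0 0'; python3 foot.py s6
```

```text
t: 13.7
eef_pos: [0.6126, 0.1217, 0.1944]
ee_rot: [-3.141, -0.254, -1.306]
force: [-0.1, -0.5, -0.4]
width: 0.0693
t: 14.2
eef_pos: [0.6064, 0.1524, 0.3153]
ee_rot: [-3.134, -0.253, -1.307]
force: [0.0, 0.5, -1.3]
width: 0.0873
scene slope [ 0.0029 -0.0081  0.0129] ((0.5505287051200867, 0.1129426509141922), (0.1576249599456787, 0.10825598984956741), 13.081984519958496) 0.013533335920136558
scene red [203 203  12  12 103] [208.5922 208.7184] [0.6045 0.1318 0.2113] ray@.205 [0.6172 0.1228 0.205 ] ray@.181 [0.6647 0.0913 0.181 ]
scene red [247 227   3   4   9] [247.8889 228.6667] [0.4914 0.1019 0.1849] ray@.205 [0.4588 0.1281 0.205 ] ray@.181 [0.4984 0.0968 0.181 ]
top slope [ 0.0002 -0.0048  0.013 ] ((0.5538554191589355, 0.1125970333814621), (0.15719646215438843, 0.10588857531547546), 12.754666328430176) 0.01262210653557938
top red [413 187   5  22  27] [414.963  197.4444] [ 0.6375 -0.3574  0.3448] ray@.205 [ 0.6511 -0.4019  0.205 ] ray@.181 [ 0.6536 -0.4096  0.181 ]
top red [184 202  12  13 124] [189.3952 207.8387] [0.6113 0.1246 0.2172] ray@.205 [0.6124 0.1268 0.205 ] ray@.181 [0.614  0.1317 0.181 ]
top red [198 256   7   5  32] [200.9062 257.9375] [0.4957 0.0986 0.1852] ray@.205 [0.4968 0.0956 0.205 ] ray@.181 [0.4957 0.0998 0.181 ]
[ 0.4111 -1.1995 -0.9334] [0.8181 0.3572 0.0052] 0.08739227810253701
```

View pics/s6.png

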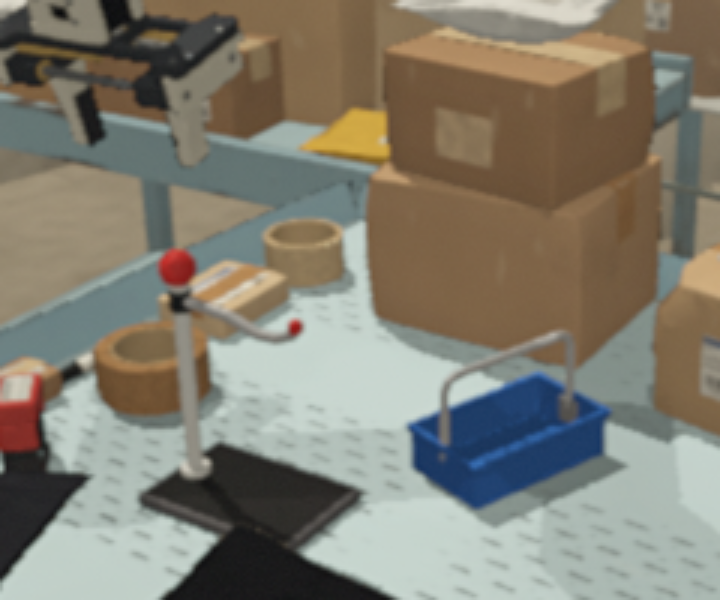

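Stand is upright and free: knob (0.612,0.127), hook tip (0.496,0.100), stand yaw ≈0.227, so the seat is at ≈(0.527,0.107,0.170). Next, the bin handle, gripped 38 mm to the +y side of its middle, keeping the lean.

```bash
cat >> h.py <<'E'
def go(p,rpy):
    from scipy.spatial.transform import Rotation as R
    s=arm.get_state(); R0=R.from_euler('xyz',s["ee_rot"]); R1=R.from_euler('xyz',rpy)
    print("shift",(R0.inv().apply(np.array(p)-s["eef_pos"])/.3).round(3),"turn",((R0.inv()*R1).as_rotvec()/np.radians(60)).round(3))
E
python3 - <<'E'
from h import *
go([.450,-.03,.315],[np.pi,-.254,-1.68])
go([.451,-.031,.194],[np.pi,-.254,-1.68])
E
```

```text
shift [0.437 0.656 0.099] turn [-0.091  0.001  0.345]
shift [0.34  0.655 0.49 ] turn [-0.091  0.001  0.345]
```

```bash
python3 -m inch '0 0.437 0.655 0.1 -0.09 0 0.345;0 0.437 0.655 0.1 -0.09 0 0.345;0 0.437 0.655 0.1 -0.09 0 0.345;0 0.437 0.655 0.1 -0.09 0 0.345;0 0.437 0.655 0.1 -0.09 0 0.345;0 0.34 0.655 0.49 -0.09 0 0.345;0 0.34 0.655 0.49 -0.09 0 0.345;0 0.34 0.655 0.49 -0.09 0 0.345;0 0.34 0.655 0.49 -0.09 0 0.345'
python3 - <<'E'
from h import *
np.set_printoptions(precision=4,suppress=True)
f,P,s=frame("wrist");cv2.imwrite("pics/w7.png",f["img"][:,:,::-1])
w=(P[...,2]>.085)&(P[...,2]<.125)&(P[...,0]>.36)&(P[...,0]<.53)&(P[...,1]>-.2)&(P[...,1]<.01)
p=P[w]; vx,vy,x0,y0=cv2.fitLine(p[:,:2].astype(np.float32),cv2.DIST_HUBER,0,.001,.001).ravel()
print("wire",len(p),np.median(p,0),p.min(0),p.max(0),"ang",np.arctan2(vy,vx),x0,y0)
m=blue(f)&(P[...,2]>.036)&(P[...,2]<.056)
if m.sum()>20: print("rim",cv2.minAreaRect(P[m][:,:2].astype(np.float32)))
f,P,s=frame("top")
m=blue(f)&(P[...,2]>.036)&(P[...,2]<.056); print("rim",cv2.minAreaRect(P[m][:,:2].astype(np.float32)))
go([.4485,-.0561,.0977],[np.pi,-.254,-1.68])
E
```

```text
t: 15.2
eef_pos: [0.448, -0.0329, 0.1906]
ee_rot: [3.135, -0.258, -1.679]
force: [-0.5, 0.1, 1.2]
width: 0.0875
wire 1490 [ 0.4455 -0.0939  0.108 ] [ 0.434  -0.1694  0.0923] [ 0.4568 -0.0193  0.1105] ang 1.4603951 0.44553202 -0.09377415
rim ((0.4453378915786743, -0.09453134983778), (0.15448030829429626, 0.09470924735069275), 83.67063903808594)
rim ((0.44359326362609863, -0.10175880789756775), (0.1299610733985901, 0.09256582707166672), 83.49585723876953)
shift [-0.002 -0.001  0.332] turn [ 0.    -0.001  0.001]
```

View pics/w7.png

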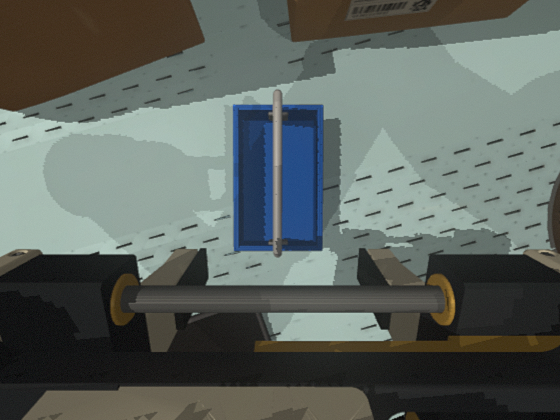

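Wire at columns ~278 (rows 90–255), centred between the jaws. Descend and grip.

```bash
python3 -m inch '0 0.004 0 0.1 0 0 0;0 0.004 0 0.2 0 0 0;0 0.004 0 0.29 0 0 0;0 0.004 0 0.332 0 0 0;0 0.004 0 0.332 0 0 0;0 0.004 0 0.332 0 0 0' 45 && python3 -m inch '1 0 0 0 0 0 0;1 0 0 0 0 0 0;1 0 0 0 0 0 0;1 0 0 0 0 0 0;1 0 0 0 0 0 0;1 0 0 0 0 0 0;1 0 0 0 0 0 0;1 0 0 0 0 0 0;1 0 0 0 0 0 0;1 0 0 0 0 0 0' 45
python3 -c "
from h import *
f,P,s=frame('wrist');cv2.imwrite('pics/w8.png',f['img'][:,:,::-1])"
```

```text
t: 15.9
eef_pos: [0.4492, -0.0569, 0.0991]
ee_rot: [-3.139, -0.253, -1.68]
force: [-0.4, -0.0, 0.7]
width: 0.0877
t: 16.9
eef_pos: [0.448, -0.0573, 0.0978]
ee_rot: [-3.141, -0.254, -1.68]
force: [0.3, -0.2, -0.3]
width: 0.013
```

View pics/w8.png

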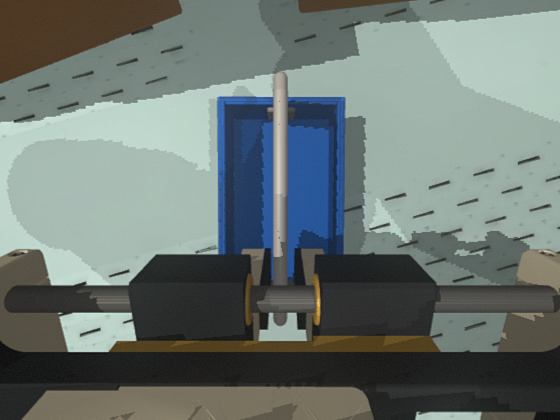

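```bash
python3 -m inch '1 0 0 0 0 0 0;1 0 0 0 0 0 0;1 0 0 0 0 0 0;1 0 0 0 0 0 0' 45 && python3 -m inch '1 -0.015 0 -0.07 0 0 0;1 -0.03 0 -0.13 0 0 0;1 -0.05 0 -0.2 0 0 0;1 -0.05 0 -0.2 0 0 0' 45
python3 - <<'E'
from h import *
f,P,s=frame('wrist');cv2.imwrite('pics/w9.png',f['img'][:,:,::-1])
f,P,s=frame("scene");cv2.imwrite("pics/s9.png",cv2.resize(f["img"][120:320,180:420,::-1],None,fx=3,fy=3))
E
```

```text
t: 17.35
eef_pos: [0.4481, -0.0573, 0.0978]
ee_rot: [-3.141, -0.254, -1.68]
force: [1.1, 0.7, -0.4]
width: 0.0067
t: 17.75
eef_pos: [0.4527, -0.0265, 0.1539]
ee_rot: [-3.138, -0.252, -1.679]
force: [1.2, 0.4, -2.2]
width: 0.0065
```

View pics/s9.png

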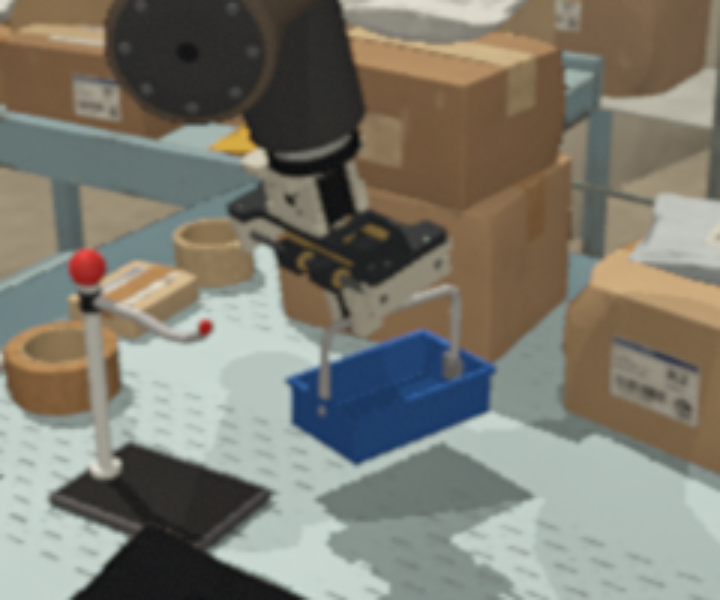

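View pics/w9.png

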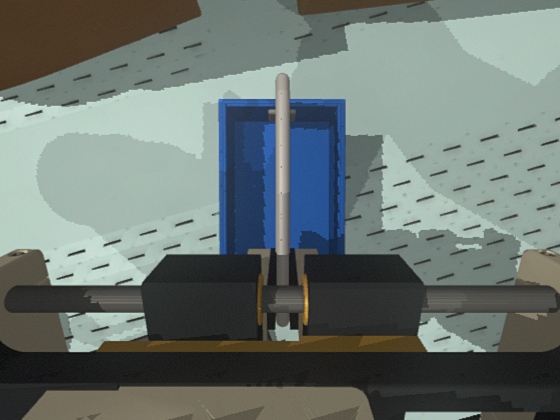

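Bin lifted level. Computing the approach rows.

```bash
python3 - <<'E'
from h import *
go([.4157,.119,.200],[np.pi,-.254,-1.344])
go([.440,-.0265,.200],[np.pi,-.254,-1.679])
E
```

```text
shift [-0.419  0.17  -0.275] turn [ 0.08  0.   -0.31]
shift [ 0.04   0.036 -0.156] turn [ 0.     0.    -0.001]
```

```bash
python3 -m inch '1 0.02 0.06 -0.08 0 0 0;1 0.03 0.1 -0.156 0 0 -0.03;1 -0.04 0.12 -0.18 0.02 0 -0.08;1 -0.12 0.14 -0.2 0.03 0 -0.13;1 -0.2 0.15 -0.22 0.05 0 -0.19;1 -0.28 0.16 -0.24 0.06 0 -0.24;1 -0.35 0.17 -0.26 0.07 0 -0.29;1 -0.419 0.17 -0.275 0.08 0 -0.31;1 -0.419 0.17 -0.275 0.08 0 -0.31;1 -0.419 0.17 -0.275 0.08 0 -0.31;1 -0.419 0.17 -0.275 0.08 0 -0.31' 45
cat > chk.py <<'E'
from h import *
import sys
np.set_printoptions(precision=4,suppress=True)
n=sys.argv[1]
f,P,s=frame('wrist');cv2.imwrite(f'pics/w{n}.png',f['img'][:,:,::-1])
f,P,s=frame("scene");cv2.imwrite(f"pics/s{n}.png",cv2.resize(f["img"][120:320,160:400,::-1],None,fx=3,fy=3))
for nm in ("scene","top"):
    f,P,s=frame(nm)
    if nm=="top": cv2.imwrite(f"pics/t{n}.png",cv2.resize(f["img"][160:310,140:340,::-1],None,fx=3,fy=3))
    for l,st,c in blobs(red(f),4):
        p=np.nanmedian(P[l],0)
        if .4<p[0]<.68 and p[1]>0 and p[2]>.1: print(nm,"red",c,p,"@.205",ray(f,*c,.205)[:2],"@.181",ray(f,*c,.181)[:2])
    m=blue(f)&(P[...,2]>.08)&(P[...,2]<.2)
    if m.any():
        p=P[m]; t=p[p[:,2]>np.percentile(p[:,2],98)-.012]; print(nm,"rim",cv2.minAreaRect(t[:,:2].astype(np.float32)),"ztop",t[:,2].max(),"zmin",np.percentile(p[:,2],2))
print(s['eef_pos'],s['ee_rot'],s['force'],s['width'])
E
python3 chk.py 10
```

```text
t: 18.95
eef_pos: [0.4154, 0.1181, 0.1997]
ee_rot: [3.14, -0.255, -1.345]
force: [0.4, -0.4, -1.8]
width: 0.0062
scene red [208.3838 208.7374] [0.6044 0.1319 0.2115] @.205 [0.6175 0.1232] @.181 [0.665  0.0918]
scene red [247.8889 228.6667] [0.4925 0.1015 0.1844] @.205 [0.4588 0.1281] @.181 [0.4984 0.0968]
scene rim ((0.4208684265613556, 0.08547408133745193), (0.09702887386083603, 0.15774615108966827), 12.9732666015625) ztop 0.1518441294202184 zmin 0.10472697810867213
top red [189.376 207.888] [0.6112 0.1242 0.2171] @.205 [0.6123 0.1268] @.181 [0.6139 0.1317]
top red [201.     257.8788] [0.4957 0.0989 0.1852] @.205 [0.497  0.0954] @.181 [0.4958 0.0996]
top rim ((0.4245907962322235, 0.08234675973653793), (0.09330952167510986, 0.14674994349479675), 13.313523292541504) ztop 0.15183984303596132 zmin 0.10118578562286533
[0.4158 0.1184 0.2002] [ 3.141  -0.2542 -1.3453] [-0.2198  0.1167 -3.1474] 0.006426708240181776
```

View pics/s10.png

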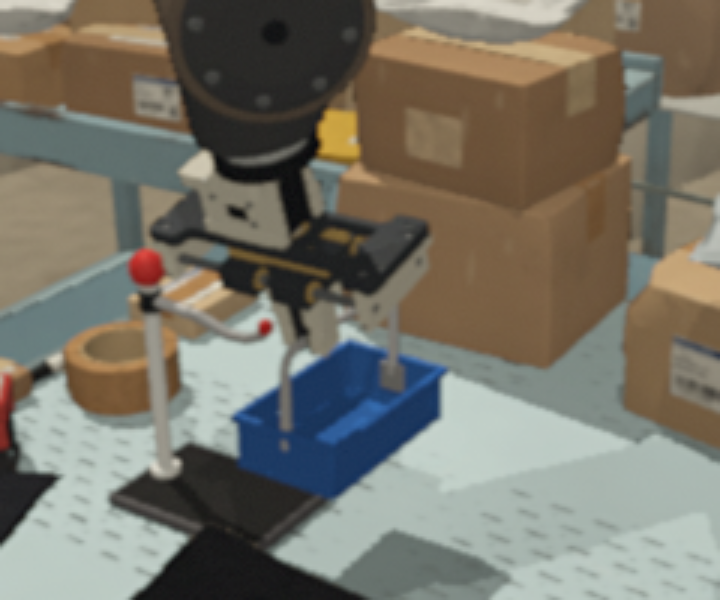

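View pics/w10.png

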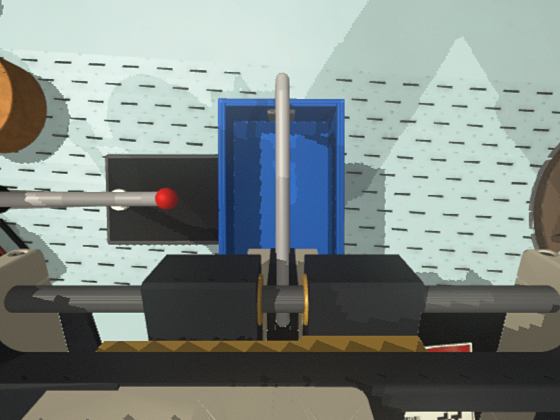

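The hook tip is at wrist picture (167,198), and the bin is aligned with it and level. Sliding it over the hook in the stand's +x.

```bash
python3 -m inch '1 0 -0.06 0 0 0 0;1 0 -0.12 0 0 0 0;1 0 -0.18 0 0 0 0;1 0 -0.24 0 0 0 0;1 0 -0.3 0 0 0 0;1 0 -0.34 0 0 0 0;1 0 -0.353 0 0 0 0;1 0 -0.353 0 0 0 0;1 0 -0.353 0 0 0 0' 45; python3 chk.py 11
```

```text
t: 20.05
eef_pos: [0.5185, 0.1426, 0.2003]
ee_rot: [3.141, -0.254, -1.344]
force: [0.0, 0.5, -2.8]
width: 0.0065
scene red [207.9273 210.6   ] [0.6024 0.1347 0.2083] @.205 [0.6088 0.1308] @.181 [0.6558 0.0997]
scene red [247.9444 228.5556] [0.4934 0.1009 0.1848] @.205 [0.4591 0.1276] @.181 [0.4987 0.0964]
scene rim ((0.5246015787124634, 0.10947674512863159), (0.09683750569820404, 0.15586459636688232), 12.592642784118652) ztop 0.15222203229501996 zmin 0.10524356781752589
top red [189.5041 207.8943] [0.6111 0.124  0.2169] @.205 [0.6123 0.1265] @.181 [0.6139 0.1314]
top red [200.8889 257.4444] [0.498  0.0985 0.1867] @.205 [0.498  0.0957] @.181 [0.4968 0.0999]
top rim ((0.5282023549079895, 0.10669317096471786), (0.09500158578157425, 0.14573533833026886), 13.03860855102539) ztop 0.152547515164019 zmin 0.10080232932135451
[0.5187 0.1428 0.2006] [-3.1415 -0.2538 -1.344 ] [ 0.0402  0.3493 -2.3651] 0.006695458956624066
```

View pics/s11.png

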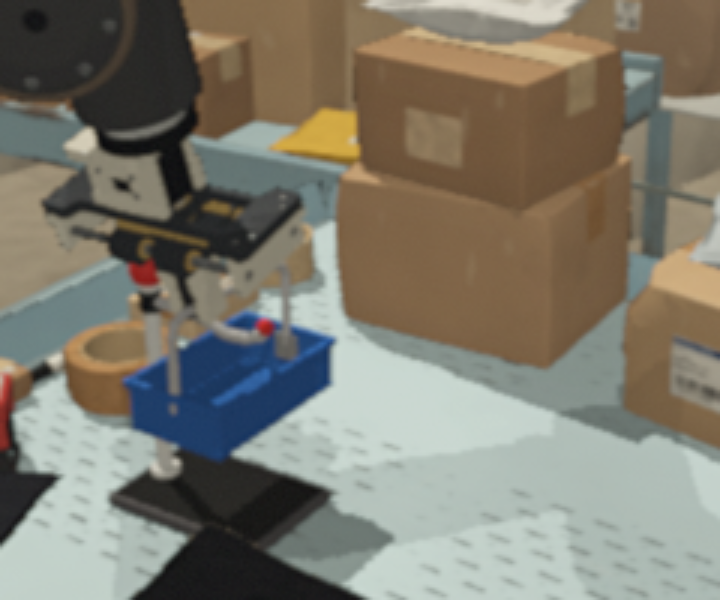

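View pics/w11.png

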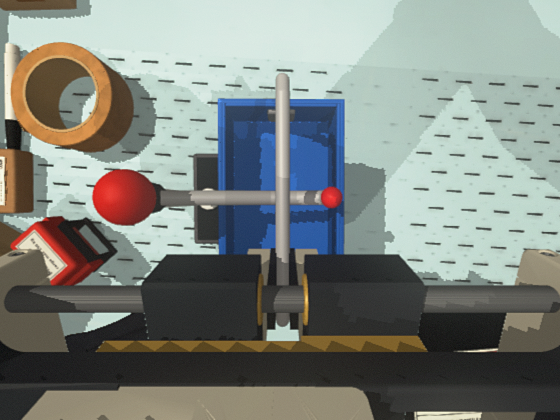

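The wire sits over the hook between ball (122,198) and tip (331,198). Lowering.

```bash
python3 -m inch '1 -0.007 0 0.025 0 0 0;1 -0.013 0 0.05 0 0 0;1 -0.018 0 0.07 0 0 0;1 -0.022 0 0.084 0 0 0;1 -0.022 0 0.084 0 0 0;1 -0.022 0 0.084 0 0 0' 45;  python3 -m inch '1 -0.002 0 0.008 0 0 0;1 -0.004 0 0.016 0 0 0;1 -0.004 0 0.016 0 0 0' 45;python3 -c "
from h import *
print(arm.get_state()['force'])"; python3 -m inch '1 -0.0015 0 0.006 0 0 0;1 -0.0015 0 0.006 0 0 0' 45; python3 chk.py 12
```

```text
t: 20.85
eef_pos: [0.5192, 0.143, 0.1742]
ee_rot: [3.141, -0.254, -1.344]
force: [0.6, -0.6, -2.0]
width: 0.0064
t: 21.15
eef_pos: [0.519, 0.1428, 0.1691]
ee_rot: [3.141, -0.254, -1.344]
force: [0.1, 0.8, -2.6]
width: 0.0065
[ 0.14945636  0.84175985 -2.63383991]
t: 21.35
eef_pos: [0.5191, 0.1429, 0.1674]
ee_rot: [3.141, -0.254, -1.344]
force: [-0.2, 0.1, -2.0]
width: 0.0065
scene red [248. 229.] [0.4924 0.1011 0.1839] @.205 [0.4573 0.129 ] @.181 [0.4968 0.0978]
scene rim ((0.5247588753700256, 0.10960586369037628), (0.09733537584543228, 0.1564430445432663), 12.768095016479492) ztop 0.11913864686336328 zmin 0.08110136530249545
top red [189.4146 207.8862] [0.6114 0.1242 0.2173] @.205 [0.6123 0.1267] @.181 [0.6139 0.1316]
top red [200.7895 257.6316] [0.4959 0.0988 0.1867] @.205 [0.4975 0.0959] @.181 [0.4964 0.1001]
top rim ((0.5276362895965576, 0.10682670772075653), (0.0947086289525032, 0.14575447142124176), 13.638835906982422) ztop 0.11868420035268357 zmin 0.08617691758117822
[0.5192 0.143  0.1676] [ 3.1415 -0.254  -1.3442] [-0.8043  0.2535 -1.8596] 0.006762232755919158
```

View pics/s12.png

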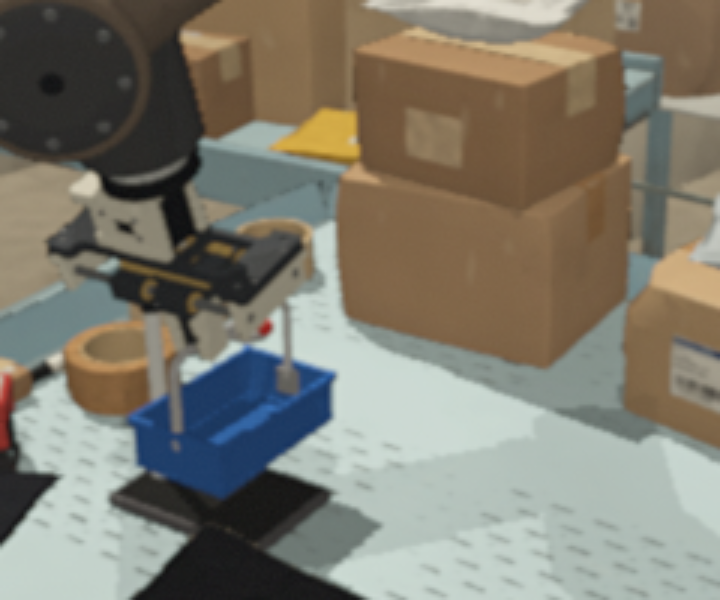

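```bash
for i in 1; do python3 -m inch '1 -0.001 0 0.004 0 0 0;1 -0.001 0 0.004 0 0 0;1 -0.001 0 0.004 0 0 0' 45; done; python3 -m inch '1 -0.001 0 0.004 0 0 0;1 -0.001 0 0.004 0 0 0;1 -0.001 0 0.004 0 0 0' 45;  python3 -m inch '1 -0.001 0 0.003 0 0 0;1 -0.001 0 0.003 0 0 0;1 -0.001 0 0.003 0 0 0' 45
```

```text
t: 21.85
eef_pos: [0.5193, 0.143, 0.1665]
ee_rot: [-3.141, -0.254, -1.344]
force: [-0.4, 0.5, 0.1]
width: 0.0064
t: 22.15
eef_pos: [0.5194, 0.1431, 0.1654]
ee_rot: [-3.141, -0.254, -1.344]
force: [-0.3, 0.8, 2.6]
width: 0.0062
t: 22.45
eef_pos: [0.5194, 0.1431, 0.1646]
ee_rot: [-3.141, -0.254, -1.344]
force: [-1.7, 1.3, 5.9]
width: 0.0061
```

Contact at ≈0.1665. Ease up by 1 mm, open part way, then look.

```bash
python3 -m inch '1 0.001 0 -0.004 0 0 0;1 0.001 0 -0.005 0 0 0;1 0.001 0 -0.005 0 0 0' 45; python3 -m inch '0.9 0 0 0 0 0 0;0.8 0 0 0 0 0 0;0.7 0 0 0 0 0 0;0.6 0 0 0 0 0 0;0.5 0 0 0 0 0 0;0.5 0 0 0 0 0 0;0.5 0 0 0 0 0 0;0.5 0 0 0 0 0 0'; python3 chk.py 13
```

```text
t: 22.75
eef_pos: [0.5192, 0.1431, 0.1657]
ee_rot: [-3.142, -0.254, -1.344]
force: [-0.3, 0.2, 2.8]
width: 0.0065
t: 23.55
eef_pos: [0.5191, 0.1431, 0.1656]
ee_rot: [3.141, -0.254, -1.344]
force: [0.3, 0.3, 0.1]
width: 0.0437
scene red [248.2 229.2] [0.4928 0.0996 0.1824] @.205 [0.4561 0.1294] @.181 [0.4956 0.0982]
scene rim ((0.5237312912940979, 0.10603035241365433), (0.09633507579565048, 0.15778383612632751), 11.740161895751953) ztop 0.11830372418744783 zmin 0.08064022162193259
top red [189.459  207.8689] [0.6111 0.1245 0.2173] @.205 [0.6124 0.1266] @.181 [0.6139 0.1315]
top red [200.9  257.55] [0.496  0.0986 0.1873] @.205 [0.4977 0.0957] @.181 [0.4966 0.0998]
top rim ((0.5311365723609924, 0.0911017507314682), (0.09477433562278748, 0.12285547703504562), 12.524408340454102) ztop 0.16895964969193877 zmin 0.08914425045857277
[0.5191 0.1431 0.1657] [ 3.1414 -0.254  -1.3442] [-0.4403 -0.4935  0.1235] 0.04361878877150704
```

View pics/s13.png

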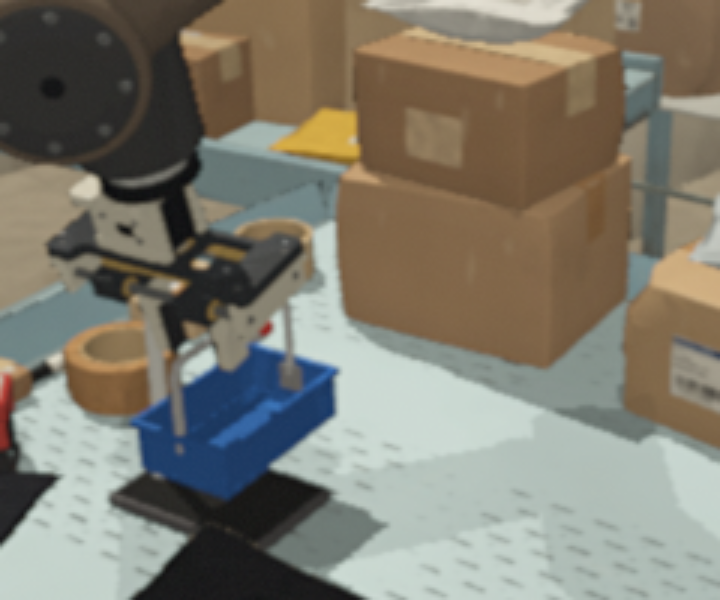

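View pics/w13.png

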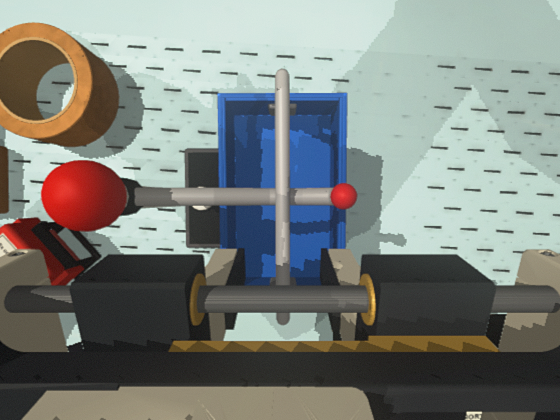

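The wire now lies on the hook at wrist (283,196), with the fingers clear on both sides. Retreating along the tool axis.

```bash
python3 -m inch '0.5 0 0 -0.05 0 0 0;0.5 0 0 -0.12 0 0 0;0.5 0 0 -0.2 0 0 0;0.5 0 0 -0.3 0 0 0;0.5 0 0 -0.4 0 0 0;0.5 0 0 -0.45 0 0 0;0.5 0 0 -0.45 0 0 0;0.5 0 0 -0.45 0 0 0;0.5 0 0 -0.45 0 0 0;0.5 0 0 -0.45 0 0 0;0.5 0 0 -0.45 0 0 0' ; python3 chk.py 14; python3 - <<'E'
from h import *
np.set_printoptions(precision=4,suppress=True)
f,P,s=frame("scene")
# wire line (grey points above bin)
w=(P[...,2]>.13)&(P[...,2]<.20)&(P[...,0]>.47)&(P[...,0]<.57)&(P[...,1]>.02)&(P[...,1]<.2)&~red(f)&~blue(f)
p=P[w]; print(len(p),p.min(0),p.max(0))
# bin rim corners tilt: fit plane to rim-top points
m=blue(f); b=max(blobs(m),key=lambda b:b[1][4]); p=P[b[0]]
for lo in (-1,1):
    q=p[(p[:,1]-.107)*lo>.06]; print(lo,"zmax",np.nanpercentile(q[:,2],99),"zmin",np.nanpercentile(q[:,2],1))
E
```

```text
t: 24.85
eef_pos: [0.5114, 0.1758, 0.2956]
ee_rot: [3.14, -0.255, -1.344]
force: [-0.7, 0.3, 0.6]
width: 0.0439
scene red [208.6931 208.6931] [0.604  0.1312 0.2117] @.205 [0.6172 0.1226] @.181 [0.6646 0.091 ]
scene red [247.8889 228.6667] [0.4923 0.1014 0.1837] @.205 [0.4588 0.1281] @.181 [0.4984 0.0968]
scene rim ((0.5242118239402771, 0.10775851458311081), (0.09685653448104858, 0.1566103845834732), 12.03250789642334) ztop 0.1191717299645283 zmin 0.08097969942943123
top red [189.44  207.864] [0.6113 0.1242 0.2173] @.205 [0.6124 0.1266] @.181 [0.614  0.1316]
top red [200.7778 257.5   ] [0.497  0.0989 0.1875] @.205 [0.4978 0.0959] @.181 [0.4967 0.1001]
top rim ((0.5276944637298584, 0.10647638142108917), (0.09478092938661575, 0.15491320192813873), 12.802108764648438) ztop 0.12064993582877714 zmin 0.08237960113021132
[0.5115 0.176  0.2961] [ 3.141  -0.2543 -1.3443] [-0.6055  0.0918  0.3955] 0.04387061185864485
358 [0.4879 0.0325 0.1307] [0.5682 0.1823 0.189 ]
-1 zmax 0.11769643432825161 zmin 0.07346199919920846
1 zmax 0.11453074348823965 zmin 0.06855055801072978
```

View pics/s14.png

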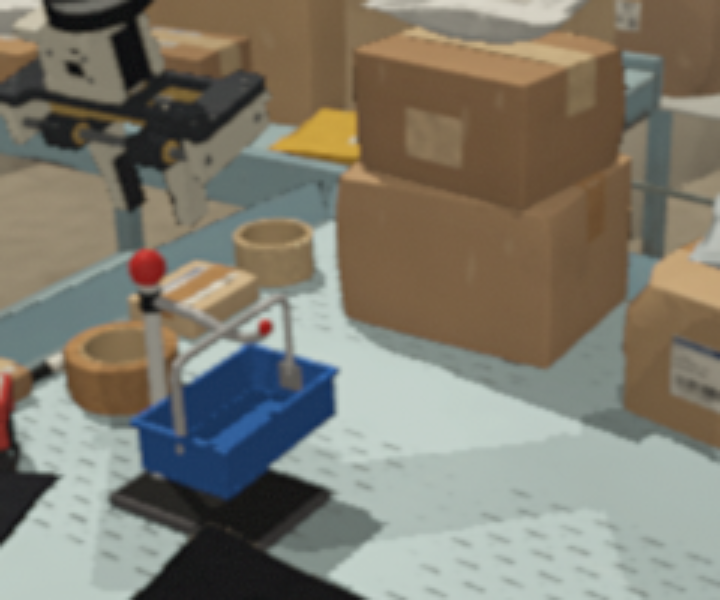

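View pics/t14.png

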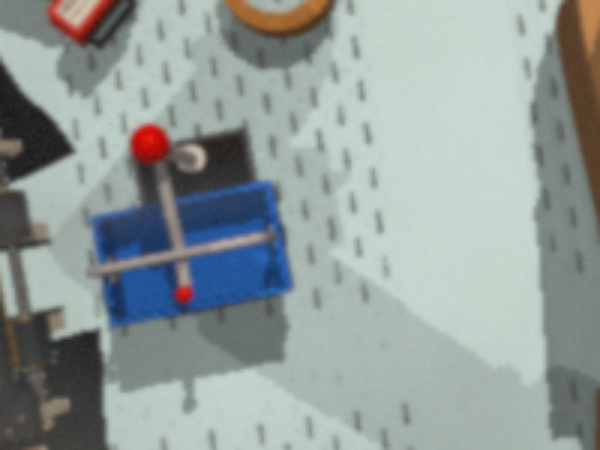

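Bin hangs on the hook between ball and tip, nearly level (ends differ ~3–5 mm over 150 mm). Handing in.

```bash
python3 -m inch '0.5 0 0 0 0 0 0;0.5 0 0 0 0 0 0;0.5 0 0 0 0 0 0;0.5 0 0 0 0 0 0;0.5 0 0 0 0 0 0' && python3 chk.py 15 && python3 -c "
from station import arm
print(arm.job_done())"
```

```text
t: 25.6
eef_pos: [0.5115, 0.1762, 0.2963]
ee_rot: [3.141, -0.254, -1.344]
force: [0.6, 0.2, 0.4]
width: 0.044
scene red [208.6931 208.6931] [0.6034 0.1319 0.2115] @.205 [0.6172 0.1226] @.181 [0.6646 0.091 ]
scene red [247.8889 228.6667] [0.4919 0.1014 0.1842] @.205 [0.4588 0.1281] @.181 [0.4984 0.0968]
scene rim ((0.5237402319908142, 0.10720943659543991), (0.09639084339141846, 0.1594286561012268), 13.470075607299805) ztop 0.11932027588793259 zmin 0.08083240709097875
top red [189.459  207.9098] [0.6111 0.1244 0.2171] @.205 [0.6123 0.1266] @.181 [0.6139 0.1315]
top red [200.7895 257.6316] [0.4961 0.0981 0.1874] @.205 [0.4975 0.0959] @.181 [0.4964 0.1001]
top rim ((0.5271873474121094, 0.10676269978284836), (0.09439506381750107, 0.15369828045368195), 13.572335243225098) ztop 0.12142892050557652 zmin 0.08471019784240565
[0.5115 0.1761 0.2963] [ 3.1414 -0.254  -1.3442] [-0.409  -0.0307  0.3688] 0.043637139270664885
the job is handed in; nothing more can be done
None
```

I stood the hook stand upright by its red ball, let go of it, then hung the blue bin by its wire handle on the hook and handed the job in at about 26 s of the 66 s allowed. The system gives no verdict, so these are my own last checks:

- **Stand:** upright, with the foot level to within about 0.01 rad when I let go of it. The ball and hook tip were still in the same place after the bin was hung.
- **Bin:** hangs on the hook between the post and the upturned end, centred to within a few mm of the seat. Its underside is about 70 mm up, clear of the foot. It is nearly level: its two ends differ by 3–5 mm in height, about 0.03 rad, and it was still between the last two looks.
- **Robot:** the gripper is open and about 130 mm clear of everything, with no force beyond sensor noise.
- **Bystanders:** I did not touch the parcel, tape or stamp. I did not measure their positions again at the end.

No check failed. The only disagreement was 2–4 mm between the scene and top cameras. One detour: a half turn of the wrist ran joint 6 to within 0.003 rad of its limit, so I turned it back and leaned the gripper instead.

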